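Rack the hole saws in order of size

ROBOT

A 6-joint arm with a two-finger parallel gripper is mounted at the origin on the work surface. World frame = base frame: x ahead of the robot, y to its left, z up, the work surface at z = 0. Lengths are in mm, angles in rad, forces in N, time in s.
With the tool pointing down it reaches from about 350 to 875 mm from the base axis. Payload 4.2 kg.
Tool frame: the origin (TCP) lies at the very end of the fingers, on their centre line; the grasp point (between the pads) lies arm.grip_depth behind it (arm.grip_depth is the distance from the TCP to the grasp point, in mm); z points along the fingers, y is the direction in which the jaws open and shut (so a half turn about z gives the same grasp; the last joint's range is limited). The gripper opens to 85 mm and grips with 20 to 120 N. Pads are 22 mm wide; open, the fingers measure 114 mm over their backs; the gripper's body (76 mm by 85 mm) begins 54 mm behind the grasp point. The pads swing forward as they close: fully open they stand 13 mm farther back than shut.
Start: joints at [1.369, 0.385, 0.008, 0, -1.194, -0.259], TCP at [277.882, 559.804, 231.312] pointing down, gripper open.
Joint ranges: [-3.14, 3.14], [-1.21, 2.06], [-1.07, 1.41], [-3.16, 2.05], [-2.99, -0.16], [-3.1, 3.1]. Speed limits (rad/s): [2.79, 2.79, 3.14, 3.14, 3.14, 3.14].

INTERFACE

Orientations are given as a unit quaternion [x, y, z, w].
In Python, from bench import arm, optics, workorder gives the robot as it stands. The module is installed in compiled form; this text tells all that it offers.
- The arm moves only by the tool play_rows, never from a script. Its arguments are lists of equal length, an entry for each row: "travel": the shift along the tool's x, y, z in m, a list of three; "rotation": the turn, a rotation vector about the tool's x, y, z in rad, a list of three; "grip": the opening, from 0 (shut) to 1 (fully open). In form: {"travel": [[x, y, z], ...], "rotation": [[rx, ry, rz], ...], "grip": [grip, ...]}. A call has 1 to 12 rows; each row shifts and turns the commanded pose from where the row before left it, along the tool's axes as they then stand; what a row does not reach is not made up. A row lasts 1/12 s, in which the tool goes at most 41.7 mm and 7.16 degrees, less where a joint would pass 70% of its speed; a pose out of reach is approached as far as the arm can. A call is refused whole if a number of a shift passes 0.0417 or a number of a turn 0.125, either way. A call with a gripper value outside its range is refused whole. The fingers move at their own pace and stop on an object; the grip force is fixed at half the most. Time passes only in rows, so rows that do not move let the fingers close. It gives the time, the measured TCP pose, the force and the opening at its end, in the units of the state.
- arm.read_state(): the state, without advancing time (a new reading comes with each control period).
- optics.get_image(name): name is "scene" or "top"; returns a dict with "image" (400x640x3 uint8, blue, green, red), "depth" (400x640 float32, mm along the optical axis (not along the pixel's ray), 0 where there is no reading), "camera_matrix" (3x3 intrinsics, pixels), "R" (3x3) and "t" (3): a world point X has camera coordinates R X + t. Camera axes: x right, y down, z forward; pixel columns grow to the right and rows downward; lengths in mm; the calibration is good to about 2 mm. A picture is of the moment at which its call begins.
- workorder.job_done(): hands the job in, once; it reports no verdict.
The state is a dict: "clock": time; "joints": joint angles; "joint_vel": joint speeds; "joint_efforts": joint torques, N m; "position": TCP position; "ee_rot": TCP orientation; "contact_force": force on the tool from outside, world axes, zero at the start; "wrist_torque": the same for the moment, N m; "gripper_width": finger opening in mm.
Only numpy, scipy, OpenCV 4.12 (cv2) and the standard library are available. Lean on these libraries where they do the work, as an engineer would, in place of code of your own. Each camera call takes 0.05 s, during which the arm holds its last target. There are 200 camera calls.

TASK

Put the four hole saws away on the four round marks of the low wooden rack, one to a mark and in order of size: the smallest on the mark next to the rectangular wooden stop block, growing along the row to the largest next to the round steel peg. Keep them upright, set them down rather than drop them, and leave each standing centred on its mark.

Things in the scene. Friction and masses are not known exactly. Their poses are not given: they have to be found in the camera images.
- saw_25: the smallest of four steel hole saws, loose, standing mouth down: dark cup 25 mm in diameter, 40 mm high; on it a hexagonal collar 19 mm wide (40 to 52 mm above the underside), then a round upright shank 11 mm in diameter (52 to 95 mm), to grasp from above with the fingertips just over the collar. Origin: centre of the underside; z up the shank; yaw does not matter.
- saw_35: the second smallest of four steel hole saws, loose, standing mouth down: dark cup 35 mm in diameter, 40 mm high; on it a hexagonal collar 19 mm wide (40 to 52 mm above the underside), then a round upright shank 11 mm in diameter (52 to 95 mm), to grasp from above with the fingertips just over the collar. Origin: centre of the underside; z up the shank; yaw does not matter.
- saw_46: the second largest of four steel hole saws, loose, standing mouth down: dark cup 46 mm in diameter, 40 mm high; on it a hexagonal collar 19 mm wide (40 to 52 mm above the underside), then a round upright shank 11 mm in diameter (52 to 95 mm), to grasp from above with the fingertips just over the collar. Origin: centre of the underside; z up the shank; yaw does not matter.
- saw_58: the largest of four steel hole saws, loose, standing mouth down: dark cup 58 mm in diameter, 40 mm high; on it a hexagonal collar 19 mm wide (40 to 52 mm above the underside), then a round upright shank 11 mm in diameter (52 to 95 mm), to grasp from above with the fingertips just over the collar. Origin: centre of the underside; z up the shank; yaw does not matter.
- mark_1: first of four alike marks, counted along the board's +y (not the order of sizes): dark disc 62 mm wide, flush in the top of a fixed pale wooden board 480 x 75 mm, 18 mm high, on the table. Origin: disc centre at the board's top face; x across the board, y along it, z up. Neighbours 80 to 110 mm apart.
- mark_2: second of four alike marks, counted along the board's +y (not the order of sizes): dark disc 62 mm wide, flush in the top of a fixed pale wooden board 480 x 75 mm, 18 mm high, on the table. Origin: disc centre at the board's top face; x across the board, y along it, z up. Neighbours 80 to 110 mm apart.
- mark_3: third of four alike marks, counted along the board's +y (not the order of sizes): dark disc 62 mm wide, flush in the top of a fixed pale wooden board 480 x 75 mm, 18 mm high, on the table. Origin: disc centre at the board's top face; x across the board, y along it, z up. Neighbours 80 to 110 mm apart.
- mark_4: last of four alike marks, counted along the board's +y (not the order of sizes): dark disc 62 mm wide, flush in the top of a fixed pale wooden board 480 x 75 mm, 18 mm high, on the table. Origin: disc centre at the board's top face; x across the board, y along it, z up. Neighbours 80 to 110 mm apart.
- stop_block: rectangular brown wooden stop block with two steel screw heads, 60 mm across the board, 26 mm along it and 34 mm high, fixed on top of the board at one end of it: beyond mark_1 on some starts, beyond mark_4 on others, 70 to 85 mm from the mark next to it. Origin at the centre of its underside.
- end_peg: low round steel peg, 18 mm in diameter and 22 mm high, fixed on top of the board at the other end of it, away from the stop block, 70 to 85 mm from the mark next to it. Origin at the centre of its underside.
Things that resemble listed ones, but are neither listed nor needed, are in the scene too. Leave any orange look-alike of the saw_58 alone.

How it is judged:
By the outcome, as a careful person would: the job done as asked, in the order asked, and still so for the second after the job is handed in, with the robot touching nothing.
It also fails if it takes over 106 s, if anything falls off the work surface, if the arm or the gripper's body presses on something with over 40 N, if the wrist force passes 120 N, or if a joint passes its speed limit or range.

## Working session

There is one attempt and no reset: what is moved stays moved. The work goes in short steps, Python scripts to look and compute and a tool call to move; the robot and the scene stay as the last step left them, time stands still between calls to the robot, and variables do not carry over. Pictures are saved under pics/ and viewed, about 12 in all and at most 16, crops included, and the job is handed in when it is done.

Besides the shell and the picture viewer there is one more tool, called as name(argument=value, ...) on one line, values as JSON. play_rows: Moves the arm, as the interface text tells. Its arguments: {"type":"object","properties":{"travel":{"type":"array","items":{"type":"array","items":{"type":"number"}}},"rotation":{"type":"array","items":{"type":"array","items":{"type":"number"}}},"grip":{"type":"array","items":{"type":"number"}}},"required":["travel","rotation","grip"]}

```bash
mkdir -p pics
cat > h.py <<'E'
import numpy as np, cv2
from bench import arm, optics, workorder
def grab(n):
    d=optics.get_image(n); return d
def world(d,u,v,z=None):
    K,R,t=d["camera_matrix"],np.array(d["R"]),np.array(d["t"]).ravel()
    r=R.T@np.linalg.inv(K)@np.array([u,v,1.0]); c=-R.T@t
    if z is None: return c+r*d["depth"][int(round(v)),int(round(u))]
    return c+r*(z-c[2])/r[2]
def pix(d,X):
    p=d["camera_matrix"]@(np.array(d["R"])@np.array(X)+np.array(d["t"]).ravel()); return p[:2]/p[2]
E
python3 - <<'E'
from h import *
s=arm.read_state(); print(s, arm.grip_depth)
for n in("top","scene"):
    d=grab(n); cv2.imwrite(f"pics/{n}0.png",d["image"]); print(n,d["camera_matrix"],-np.array(d["R"]).T@np.array(d["t"]).ravel(), d["R"])
E
```

```text
{'clock': 0.0, 'joints': array([ 1.36862234e+00,  3.85568940e-01,  6.63106435e-03, -5.16680720e-04,
       -1.19402173e+00, -2.58581167e-01]), 'joint_vel': array([-5.11961544e-04,  8.80440788e-05,  5.97183597e-04,  4.59339583e-04,
        4.27872753e-04, -1.15255029e-03]), 'joint_efforts': array([ 8.98837834e-05, -3.92293131e+01,  1.88407570e+01,  4.18629974e+00,
       -4.60485695e-03, -1.95956915e-06]), 'position': array([277.61841507, 559.29931264, 230.21354969]), 'ee_rot': array([ 9.73557881e-01, -2.28437792e-01, -2.09518811e-04,  1.08798238e-03]), 'contact_force': array([-0.12430338,  0.65748329,  0.66116906]), 'wrist_torque': array([ 0.04401209, -0.00270978, -0.00728536]), 'gripper_width': 85.2356620427526} 18.700000000000003
top [[367.00441606   0.         318.03183738]
 [  0.         367.00441606 204.58176868]
 [  0.           0.           1.        ]] [ 4.36987330e+02 -2.98070426e-01  8.50533550e+02] [[-0.00538519 -0.99990559 -0.01264185]
 [-0.99826153  0.00611749 -0.05862167]
 [ 0.05869347  0.01230419 -0.99820022]]
scene [[424.94534291   0.         314.27427221]
 [  0.         424.94534291 191.02169839]
 [  0.           0.           1.        ]] [891.36128874 -83.11469903 713.21191272] [[ 0.15254342  0.98820611  0.01338624]
 [ 0.84786173 -0.12389582 -0.51553885]
 [-0.50780014  0.08999175 -0.85676164]]
```

View pics/top0.png

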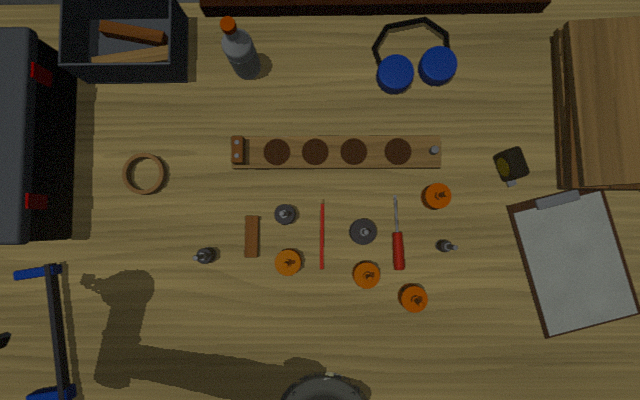

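View pics/scene0.png

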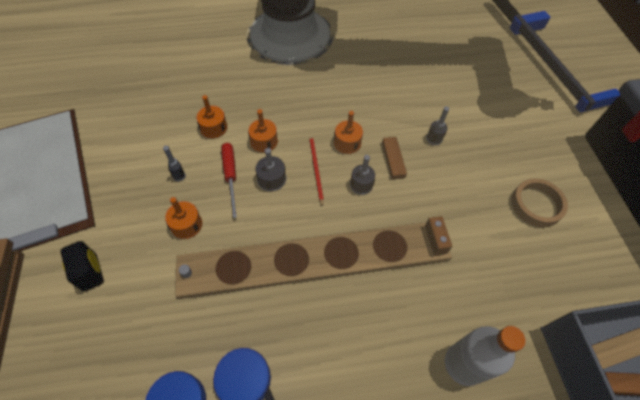

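The top view shows four grey saws at (285,214), (363,232), (205,256) and (447,246). The orange saws are look-alikes. On the rack, the stop block is at the left end (237,150) and the peg at the right end (434,150). Next I'll measure these and confirm in an enlarged crop.

Run:
```python
from h import *
d=grab("top"); e=grab("scene")
im=d["image"]
cv2.imwrite("pics/top_crop.png",cv2.resize(im[125:325,180:470],None,fx=2.75,fy=2.75,interpolation=cv2.INTER_CUBIC))
def hm(d):
    v,u=np.mgrid[0:400,0:640]; K=d["camera_matrix"]
    P=np.stack([(u-K[0,2])/K[0,0],(v-K[1,2])/K[1,1],np.ones_like(u,float)],-1)*d["depth"][...,None]
    return (P-np.array(d["t"]).ravel())@np.array(d["R"])
for n,dd in(("top",d),("scene",e)):
    X=hm(dd); ok=dd["depth"]>0
    hsv=cv2.cvtColor(dd["image"],cv2.COLOR_BGR2HSV)
    print(n)
    m=((X[...,2]>25)&(X[...,2]<105)&ok&(X[...,0]>250)&(X[...,0]<680)&(abs(X[...,1])<330)).astype(np.uint8)
    k,l,st,c=cv2.connectedComponentsWithStats(m)
    for i in range(1,k):
        if st[i,4]<15: continue
        s=l==i; cup=s&(X[...,2]>33)&(X[...,2]<46); sh=s&(X[...,2]>75)
        print(c[i].round(),st[i,4],"sat",hsv[s][:,1].mean().round(),"all z",X[s][:,2].max().round(1),
         "cup",cup.sum(),(np.ptp(X[cup][:,:2],axis=0).round(1),((X[cup][:,:2].max(0)+X[cup][:,:2].min(0))/2).round(1)) if cup.sum()>3 else"",
         "shank",sh.sum(),X[sh][:,:2].mean(0).round(1) if sh.any() else "")
    # marks: dark disc on board
    b=dd["image"].astype(int); 
    m=((hsv[...,2]<95)&(X[...,2]>10)&(X[...,2]<25)&ok&(X[...,0]>480)&(X[...,0]<640)).astype(np.uint8)
    k,l,st,c=cv2.connectedComponentsWithStats(m)
    for i in range(1,k):
        if st[i,4]>100: print("mark",c[i].round(1),st[i],world(dd,*c[i],18).round(1))
```

```text
top
[238. 150.] 391 sat 158.0 all z 56.8 cup 39 (array([59.4, 25.3]), array([608.3, 187.1])) shank 0 
[434. 149.] 62 sat 21.0 all z 42.6 cup 54 (array([18.5, 16.7]), array([ 607.6, -251.4])) shank 0 
[438. 195.] 573 sat 243.0 all z 96.7 cup 468 (array([55.8, 55.9]), array([ 503.4, -256.1])) shank 38 [ 503.4 -255. ]
[285. 214.] 342 sat 28.0 all z 97.4 cup 276 (array([44.4, 42.7]), array([464.4,  84.2])) shank 25 [464.7  83.3]
[363. 231.] 550 sat 28.0 all z 97.7 cup 485 (array([55.1, 55.5]), array([424.7, -90.2])) shank 27 [425.1 -89.2]
[447. 246.] 154 sat 45.0 all z 97.1 cup 56 (array([23.8, 23.6]), array([ 393.1, -269.8])) shank 36 [ 392.9 -269.2]
[204. 256.] 244 sat 47.0 all z 97.6 cup 140 (array([33.3, 32.5]), array([373.7, 261.3])) shank 39 [374.1 260.7]
[288. 262.] 560 sat 229.0 all z 96.9 cup 484 (array([56.6, 55.4]), array([358.6,  77.6])) shank 28 [358.8  76.5]
[400. 257.] 16 sat 219.0 all z 27.8 cup 0  shank 0 
[367. 275.] 563 sat 239.0 all z 96.1 cup 489 (array([56.9, 55. ]), array([329.7, -95.4])) shank 30 [330.2 -95.5]
[414. 298.] 590 sat 240.0 all z 96.9 cup 480 (array([5
[... 1537 characters left out ...]
249.7])) shank 0 
mark [620.8 187.1] [600 155  40  68 461] [556.7 580.4  18. ]
mark [548.4 192.3] [524 183  39  30 208] [547.2 434.9  18. ]
mark [528.6 213.9] [513 190  43  37 216] [586.2 377.7  18. ]
mark [188.2 230.5] [168 219  33  18 135] [ 528.4 -247.5   18. ]
mark [427.6 240.7] [421 225  14  31 148] [611.2 174.9  18. ]
mark [389.7 245.8] [373 231  34  31 804] [610.9 105.1  18. ]
mark [340.9 252.5] [325 237  33  32 830] [610.7  17.   18. ]
mark [291.1 259.3] [274 244  35  32 852] [610.5 -71.2  18. ]
mark [ 10.4 282.8] [  0 250  22  68 542] [ 582.9 -540.7   18. ]
mark [ 93.6 277.1] [ 77 250  26  42 186] [ 593.1 -405.1   18. ]
mark [233.  267.2] [216 251  35  33 903] [ 610.1 -171.7   18. ]
```

View pics/top_crop.png

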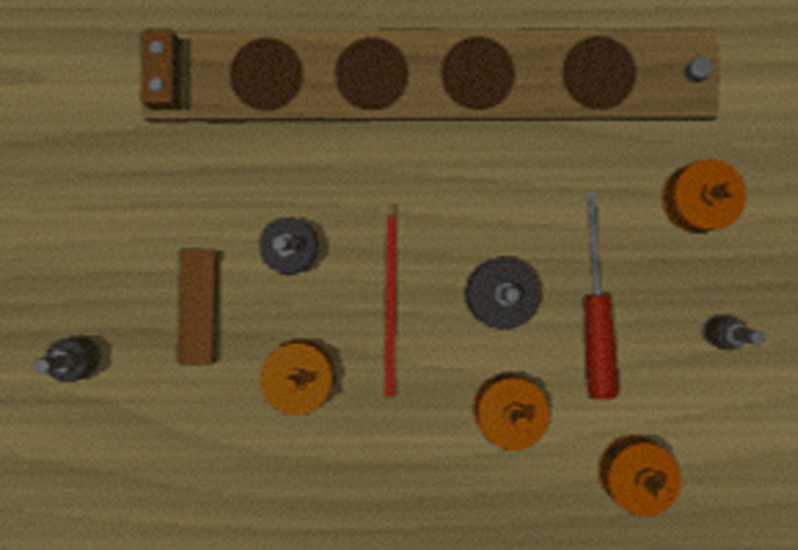

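Four grey saws, measured cup widths in the top view, against the lookalikes:
- **saw_58:** (363,232), about 56 mm wide.
- **saw_46:** (285,214), about 44 mm.
- **saw_35:** (205,256), about 33 mm.
- **saw_25:** (447,246), about 24 mm.
- **Look-alikes to leave:** the orange 58 mm saws at (438,195), (288,262), (367,275) and (414,298), and the loose brown block at (252,236).

The crop confirms this. The stop block with two screws is at the +y end of the rack, so 25, 35, 46 and 58 go from +y to -y.

First move: turn the tool so the jaws open along world x.

play_rows(travel=[[0.03, 0, 0], [0.03, 0, 0], [0.03, 0, 0], [0.03, 0, 0], [0.03, 0, 0], [0.03, 0, 0], [0.03, 0, 0], [0.03, 0, 0], [0.03, 0, 0], [0.03, 0, 0], [0.03, 0, 0], [0, 0, 0]], rotation=[[0, 0, 0.123], [0, 0, 0.123], [0, 0, 0.123], [0, 0, 0.123], [0, 0, 0.123], [0, 0, 0.123], [0, 0, 0.123], [0, 0, 0.123], [0, 0, 0.126], [0, 0, 0], [0, 0, 0], [0, 0, 0]], grip=[0.5, 0.5, 0.5, 0.5, 0.5, 0.5, 0.5, 0.5, 0.5, 0.5, 0.5, 0.5])

```text
out of range
```

```bash
cat >> h.py <<'E'
from scipy.spatial.transform import Rotation as Ro
def pose():
    s=arm.read_state(); r=Ro.from_quat(s["ee_rot"]).as_matrix()
    print("t",round(s["clock"],2),"pos",s["position"].round(1),"yaw",np.degrees(np.arctan2(r[1,0],r[0,0])).round(2),"tilt",(r[:2,2]*1000).round(1),"F",s["contact_force"].round(1),"w",s["gripper_width"].round(1))
def marks(d):
    im=cv2.GaussianBlur(d["image"],(3,3),0); out=[]
    m=(im[...,2]<75).astype(np.uint8)
    m=((cv2.cvtColor(im,cv2.COLOR_BGR2GRAY)<48)&(cv2.cvtColor(im,cv2.COLOR_BGR2HSV)[...,1]>60)).astype(np.uint8)
    for c in cv2.findContours(m,cv2.RETR_EXTERNAL,cv2.CHAIN_APPROX_NONE)[0]:
        if 350<cv2.contourArea(c)<1300:
            (u,v),ax,_=cv2.fitEllipse(c); w=world(d,u,v,18)
            if 560<w[0]<640 and abs(w[1])<250: out.append((w.round(1),np.round(ax,1)))
    return out
E
python3 - <<'E'
from h import *
pose()
for n in("top","scene"):
    d=grab(n); print(n); [print(m) for m in marks(d)]
E
```

```text
Traceback (most recent call last):
  File "h.py", line 15, in pose
    print("t",round(s["clock"],2),"pos",s["position"].round(1),"yaw",np.degrees(np.arctan2(r[1,0],r[0,0])).round(2),"tilt",(r[:2,2]*1000).round(1),"F",s["contact_force"].round(1),"w",s["gripper_width"].round(1))
                                                                                                                                                                                       ^^^^^^^^^^^^^^^^^^^^^^^^
AttributeError: 'float' object has no attribute 'round'
```

The 0.126 turn was over the 0.125 limit, so the call was refused whole. I'll spread the turn over more rows.

play_rows(travel=[[0.03, 0, 0], [0.03, 0, 0], [0.03, 0, 0], [0.03, 0, 0], [0.03, 0, 0], [0.03, 0, 0], [0.03, 0, 0], [0.03, 0, 0], [0.03, 0, 0], [0.03, 0, 0], [0.03, 0, 0], [0, 0, 0]], rotation=[[0, 0, 0.111], [0, 0, 0.111], [0, 0, 0.111], [0, 0, 0.111], [0, 0, 0.111], [0, 0, 0.111], [0, 0, 0.111], [0, 0, 0.111], [0, 0, 0.111], [0, 0, 0.111], [0, 0, 0], [0, 0, 0]], grip=[0.5, 0.5, 0.5, 0.5, 0.5, 0.5, 0.5, 0.5, 0.5, 0.5, 0.5, 0.5])

```text
clock: 1.2
position: [440.5, 291.9, 231.4]
ee_rot: [-0.706, 0.708, 0.0, -0.001]
contact_force: [-0.2, 0.3, 0.2]
gripper_width: 42.8
```

```bash
sed -i 's/s\["gripper_width"\].round(1)/round(float(s["gripper_width"]),1)/' h.py
python3 - <<'E'
from h import *
pose()
for n in("top","scene"):
    d=grab(n); print(n); [print(m) for m in marks(d)]
E
```

```text
t 1.2 pos [440.5 291.9 231.4] yaw -90.22 tilt [-1.7 -1.4] F [-0.2  0.3  0.2] w 42.8
top
(array([608. ,  16.8,  18. ]), array([23.7, 23.9]))
(array([608.3, 105. ,  18. ]), array([23.6, 23.8]))
(array([ 607.3, -171.8,   18. ]), array([24. , 24.4]))
(array([607.7, -71.4,  18. ]), array([23.9, 24.1]))
scene
```

play_rows(travel=[[0.0381, 0.0013, 0], [0.0381, 0.0013, 0], [0.0381, 0.0013, 0], [0.0381, 0.0013, 0], [0.0381, 0.0013, 0], [0.0381, 0.0013, 0], [0.0381, 0.0013, 0], [0.0381, 0.0013, 0], [0.0381, 0.0013, 0.02], [0.0381, 0.0013, 0.03], [0, 0, 0.03], [0, 0, 0.03]], rotation=[[0, 0, 0], [0, 0, 0], [0, 0, 0], [0, 0, 0], [0, 0, 0], [0, 0, 0], [0, 0, 0], [0, 0, 0], [0, 0, 0], [0, 0, 0], [0, 0, 0], [0, 0, 0]], grip=[0.5, 0.5, 0.5, 0.5, 0.5, 0.5, 0.5, 0.5, 0.5, 0.5, 0.5, 0.5])

```text
clock: 2.3
position: [429.4, -79.1, 125.5]
ee_rot: [-0.706, 0.708, -0.001, 0.001]
contact_force: [0.2, 0.9, -0.8]
gripper_width: 43.0
```

Run:
```python
from h import *
pose()
d=grab("scene"); im=d["image"]; e=grab("top")["image"]
cv2.imwrite("pics/a.png",np.hstack([cv2.resize(im[60:260,170:370],None,fx=2,fy=2),cv2.resize(e[130:330,263:463],None,fx=2,fy=2)]))
pose()
```

```text
t 2.3 pos [429.4 -79.1 125.5] yaw -90.15 tilt [2.5 0.4] F [ 0.2  0.9 -0.8] w 43.0
t 2.4 pos [425.6 -78.4 122.3] yaw -90.07 tilt [-10.3  -0.9] F [-0.7 -0.1 -0.1] w 42.8
```

View pics/a.png

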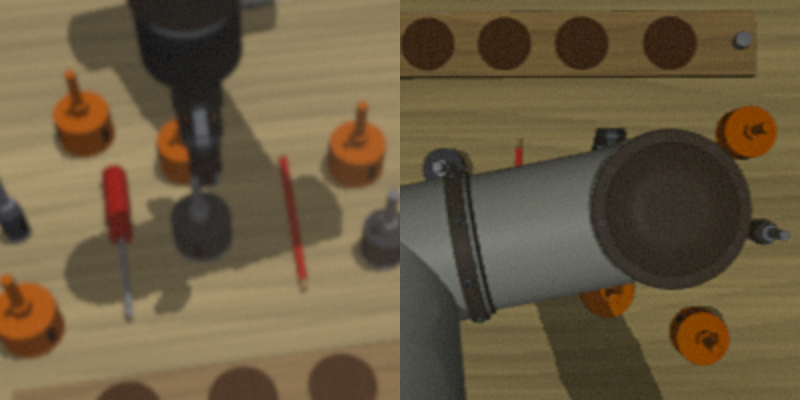

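The top view is now covered by the arm. The scene view shows the fingers over saw_58, about 10 mm short in y, which matches the pose reading. I'll correct that and settle.

play_rows(travel=[[0.0105, 0, 0], [0, 0, 0], [0, 0, 0]], rotation=[[0, 0, 0], [0, 0, 0], [0, 0, 0]], grip=[0.5, 0.5, 0.5])

```text
clock: 2.65
position: [430.0, -87.9, 127.6]
ee_rot: [0.707, -0.707, 0.001, -0.001]
contact_force: [0.6, -0.0, 0.2]
gripper_width: 42.6
```

Run:
```python
from h import *
pose()
d=grab("scene"); pose();d=grab("scene"); pose()
```

```text
t 2.65 pos [430.  -87.9 127.6] yaw -89.95 tilt [2.7 0.1] F [ 0.6 -0.   0.2] w 42.6
t 2.7 pos [429.8 -87.8 127.5] yaw -89.94 tilt [2.7 0.3] F [-0.6  0.4  0.2] w 43.2
t 2.75 pos [429.5 -87.8 127.4] yaw -89.94 tilt [2.4 0.3] F [-0.7  0.8 -1.1] w 42.7
```

play_rows(travel=[[0.0015, 0.002, 0.02], [0, 0, 0.02], [0, 0, 0.02], [0, 0, 0.01], [0, 0, 0], [0, 0, 0], [0, 0, 0], [0, 0, 0], [0, 0, 0], [0, 0, 0], [0, 0, 0]], rotation=[[0, 0, 0], [0, 0, 0], [0, 0, 0], [0, 0, 0], [0, 0, 0], [0, 0, 0], [0, 0, 0], [0, 0, 0], [0, 0, 0], [0, 0, 0], [0, 0, 0]], grip=[0.5, 0.5, 0.5, 0.5, 0.5, 0.5, 0, 0, 0, 0, 0])

```text
clock: 3.67
position: [426.7, -90.0, 56.8]
ee_rot: [-0.707, 0.707, -0.0, 0.0]
contact_force: [-2.5, 1.4, 4.3]
gripper_width: 9.6
```

Run:
```python
from h import *
pose()
d=grab("scene"); im=d["image"]
cv2.imwrite("pics/b.png",cv2.resize(im[60:240,170:370],None,fx=3,fy=3)); pose()
```

```text
t 3.67 pos [426.7 -90.   56.8] yaw -90.0 tilt [1.  0.2] F [-2.5  1.4  4.3] w 9.6
t 3.72 pos [426.7 -90.   56.8] yaw -89.99 tilt [0.9 0.1] F [-2.   1.2  5.5] w 9.1
```

View pics/b.png

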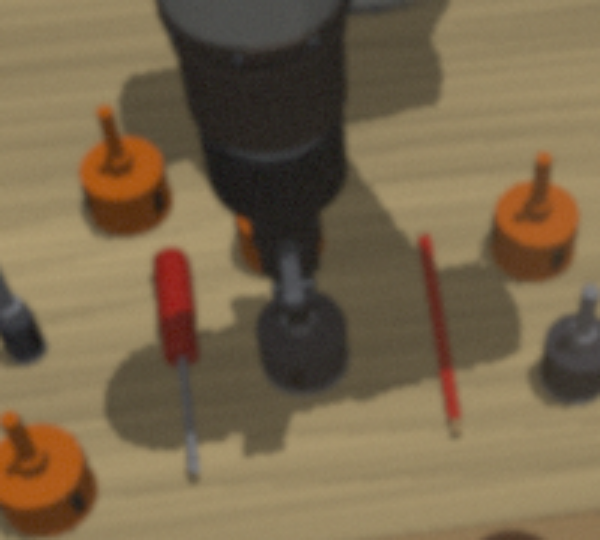

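saw_58 is gripped, as the width of about 10 mm and the picture show. I'll lift it and carry it to the mark by the peg.

play_rows(travel=[[0, 0, -0.015], [0, 0, -0.03], [0, 0, -0.025], [0.01, -0.022, 0], [0.0125, -0.028, 0], [0.0125, -0.028, 0], [0.0125, -0.028, 0], [0.0125, -0.028, 0], [0.0125, -0.028, 0], [0.01, -0.02, 0], [0, 0, 0], [0, 0, 0]], rotation=[[0, 0, 0], [0, 0, 0], [0, 0, 0], [0, 0, 0], [0, 0, 0], [0, 0, 0], [0, 0, 0], [0, 0, 0], [0, 0, 0], [0, 0, 0], [0, 0, 0], [0, 0, 0]], grip=[0, 0, 0, 0, 0, 0, 0, 0, 0, 0, 0, 0])

```text
clock: 4.72
position: [608.1, -172.9, 124.2]
ee_rot: [-0.707, 0.708, 0.001, -0.001]
contact_force: [-0.8, 0.4, -3.0]
gripper_width: 9.3
```

play_rows(travel=[[0, 0, 0], [0, 0, 0], [0, 0, 0]], rotation=[[0, 0, 0], [0, 0, 0], [0, 0, 0]], grip=[0, 0, 0])

```text
clock: 4.97
position: [607.5, -172.1, 126.3]
ee_rot: [0.707, -0.707, -0.0, 0.0]
contact_force: [-0.4, 0.1, -2.2]
gripper_width: 9.5
```

```bash
cat >> h.py <<'E'
def pts(d):
    v,u=np.mgrid[0:400,0:640]; K=d["camera_matrix"]
    P=np.stack([(u-K[0,2])/K[0,0],(v-K[1,2])/K[1,1],np.ones_like(u,float)],-1)*d["depth"][...,None]
    return (P-np.array(d["t"]).ravel())@np.array(d["R"])
def saw(n,x,y,z0,r=34):
    """grey cup near (x,y), underside z0: top-face band extents -> centre"""
    d=grab(n); X=pts(d)
    s=(np.hypot(X[...,0]-x,X[...,1]-y)<r)&(d["depth"]>0)
    c=s&(X[...,2]>z0+33)&(X[...,2]<z0+46); h=s&(X[...,2]>z0+70)&(X[...,2]<z0+105)
    p=X[c][:,:2]
    print(n,"cup n",c.sum(),"ext",np.ptp(p,axis=0).round(1),"mid",((p.max(0)+p.min(0))/2).round(1),"shank",X[h][:,:2].mean(0).round(1),X[h][:,2].max().round(1))
    return d
E
python3 - <<'E'
from h import *
pose()
p=arm.read_state()["position"]
d=saw("scene",p[0],p[1],p[2]-57); pose()
E
```

```text
t 4.97 pos [ 607.5 -172.1  126.3] yaw -89.98 tilt [-0.6  0.2] F [-0.4  0.1 -2.2] w 9.5
scene cup n 550 ext [55.  52.3] mid [ 610.8 -168. ] shank [ 620.7 -161. ] 174.1
t 5.02 pos [ 607.8 -172.2  126.5] yaw -89.97 tilt [-0.1  0.1] F [ 0.4 -0.1 -2.3] w 9.1
```

play_rows(travel=[[0.0005, -0.0013, 0.015], [0, 0, 0.015], [0, 0, 0.012], [0, 0, 0.005], [0, 0, 0.002], [0, 0, 0], [0, 0, 0], [0, 0, 0]], rotation=[[0, 0, 0], [0, 0, 0], [0, 0, 0], [0, 0, 0], [0, 0, 0], [0, 0, 0], [0, 0, 0], [0, 0, 0]], grip=[0, 0, 0, 0, 0, 0, 0, 0])

```text
clock: 5.68
position: [610.4, -173.2, 78.1]
ee_rot: [0.707, -0.707, 0.001, -0.001]
contact_force: [0.1, 0.1, -2.9]
gripper_width: 9.5
```

Run:
```python
from h import *
pose()
d=saw("scene",609,-172,18); pose()
cv2.imwrite("pics/c.png",cv2.resize(d["image"][180:320,150:310],None,fx=4,fy=4))
```

```text
t 5.68 pos [ 610.4 -173.2   78.1] yaw -89.99 tilt [ 1.8 -0.3] F [ 0.1  0.1 -2.9] w 9.5
scene cup n 475 ext [55.2 56.8] mid [ 613.8 -171.4] shank [ 621.8 -162.2] 122.9
t 5.73 pos [ 610.4 -173.1   78.1] yaw -89.99 tilt [ 1.8 -0.2] F [ 0.6  0.3 -2.3] w 9.4
```

View pics/c.png

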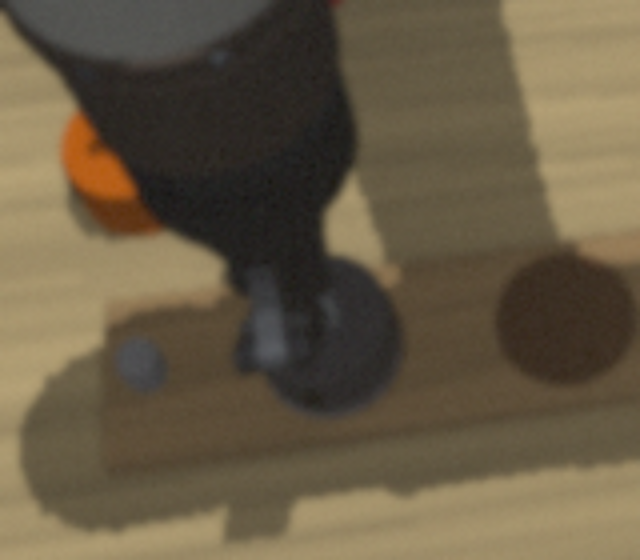

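The saw is still hanging about 3 mm above the board (force is only its weight). I'll lower it gently.

play_rows(travel=[[-0.0004, 0.0013, 0.001], [0, 0, 0.001], [0, 0, 0.0008], [0, 0, 0.0005], [0, 0, 0], [0, 0, 0], [0, 0, 0]], rotation=[[0, 0, 0], [0, 0, 0], [0, 0, 0], [0, 0, 0], [0, 0, 0], [0, 0, 0], [0, 0, 0]], grip=[0, 0, 0, 0, 0, 0, 0])

```text
clock: 6.32
position: [608.5, -172.7, 74.9]
ee_rot: [0.707, -0.707, 0.0, -0.0]
contact_force: [-3.5, 0.8, 7.0]
gripper_width: 9.4
```

```bash
python3 -c "
from h import *
pose()"
```

```text
t 6.32 pos [ 608.5 -172.7   74.9] yaw -89.99 tilt [ 0.3 -0.3] F [-3.5  0.8  7. ] w 9.4
```

The saw is seated (7 N contact). I'll release it, rise, and move towards saw_46.

play_rows(travel=[[0, 0, 0], [0, 0, 0], [0, 0, 0], [0, 0, 0], [0, 0, -0.015], [0, 0, -0.03], [0, 0, -0.035], [0, 0, -0.03]], rotation=[[0, 0, 0], [0, 0, 0], [0, 0, 0], [0, 0, 0], [0, 0, 0], [0, 0, 0], [0, 0, 0], [0, 0, 0]], grip=[0.5, 0.5, 0.5, 0.5, 0.5, 0.5, 0.5, 0.5])

```text
clock: 6.98
position: [608.8, -172.9, 185.4]
ee_rot: [0.707, -0.707, 0.0, 0.0]
contact_force: [0.1, -1.0, -0.1]
gripper_width: 42.8
```

play_rows(travel=[[-0.02, 0.011, 0], [-0.0355, 0.0195, 0], [-0.0355, 0.0195, 0], [-0.0355, 0.0195, 0], [-0.0355, 0.0195, 0], [-0.0355, 0.0195, 0], [-0.0355, 0.0195, 0], [-0.025, 0.013, 0.02], [0, 0, 0.02], [0, 0, 0.015], [0, 0, 0]], rotation=[[0, 0, 0], [0, 0, 0], [0, 0, 0], [0, 0, 0], [0, 0, 0], [0, 0, 0], [0, 0, 0], [0, 0, 0], [0, 0, 0], [0, 0, 0], [0, 0, 0]], grip=[0.5, 0.5, 0.5, 0.5, 0.5, 0.5, 0.5, 0.5, 0.5, 0.5, 0.5])

```text
clock: 7.9
position: [465.3, 85.2, 126.3]
ee_rot: [0.707, -0.707, -0.001, 0.003]
contact_force: [0.1, -1.1, -0.6]
gripper_width: 42.5
```

Run:
```python
from h import *
pose()
d=saw("scene",609,-172,18); 
cv2.imwrite("pics/scene_d.png",d["image"])
d=saw("top",609,-172,18); pose()
cv2.imwrite("pics/d.png",d["image"])
for m in marks(d): print(m)
```

```text
t 7.9 pos [465.3  85.2 126.3] yaw -89.95 tilt [-5.3 -2.1] F [ 0.1 -1.1 -0.6] w 42.5
scene cup n 778 ext [57.  56.3] mid [ 610.8 -170.9] shank [ 612.6 -170.5] 113.2
top cup n 471 ext [55.6 56.9] mid [ 607.2 -172.7] shank [ 606.8 -171.5] 114.9
t 8.0 pos [467.7  85.3 129. ] yaw -89.97 tilt [-0.2 -0.6] F [ 0.5 -0.9  0.3] w 42.5
(array([607.7,  17. ,  18. ]), array([23.7, 24.1]))
(array([608.1, 105. ,  18. ]), array([23.9, 24. ]))
(array([607.8, -71.5,  18. ]), array([23.9, 24.1]))
```

View pics/d.png

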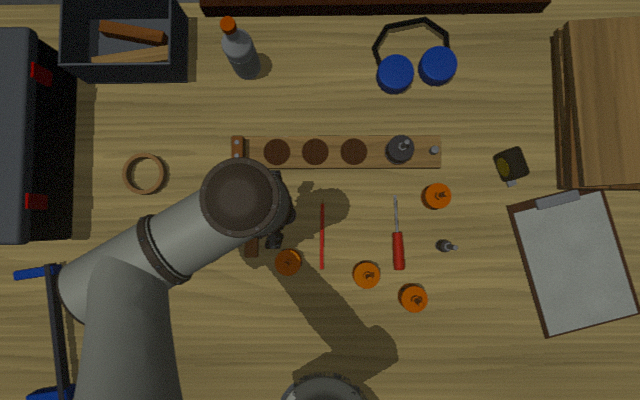

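saw_58 stands at about (609,-172), within 1 mm of its mark in both views. Next I'll grip saw_46.

play_rows(travel=[[0.0003, 0.001, 0.02], [0, 0, 0.02], [0, 0, 0.02], [0, 0, 0.011], [0, 0, 0], [0, 0, 0], [0, 0, 0], [0, 0, 0], [0, 0, 0], [0, 0, 0], [0, 0, 0]], rotation=[[0, 0, 0], [0, 0, 0], [0, 0, 0], [0, 0, 0], [0, 0, 0], [0, 0, 0], [0, 0, 0], [0, 0, 0], [0, 0, 0], [0, 0, 0], [0, 0, 0]], grip=[0.5, 0.5, 0.5, 0.5, 0.5, 0.5, 0, 0, 0, 0, 0])

```text
clock: 8.92
position: [467.0, 85.2, 58.7]
ee_rot: [0.707, -0.707, 0.0, -0.001]
contact_force: [0.1, 0.3, 2.6]
gripper_width: 9.2
```

```bash
python3 -c "
from h import *
pose()
saw('scene',467,85,0,28)"
```

```text
t 8.92 pos [467.   85.2  58.7] yaw -89.98 tilt [1.5 0.6] F [0.1 0.3 2.6] w 9.2
scene cup n 284 ext [45.8 45.1] mid [470.8  85.6] shank [474.8  77.2] 104.8
```

play_rows(travel=[[0, 0, -0.015], [0, 0, -0.03], [0, 0, -0.025], [0.015, -0.014, 0], [0.027, -0.0245, 0], [0.027, -0.0245, 0], [0.027, -0.0245, 0], [0.027, -0.0245, 0], [0.02, -0.018, 0], [0.013, -0.012, 0], [0, 0, 0], [0, 0, 0]], rotation=[[0, 0, 0], [0, 0, 0], [0, 0, 0], [0, 0, 0], [0, 0, 0], [0, 0, 0], [0, 0, 0], [0, 0, 0], [0, 0, 0], [0, 0, 0], [0, 0, 0], [0, 0, 0]], grip=[0, 0, 0, 0, 0, 0, 0, 0, 0, 0, 0, 0])

```text
clock: 9.97
position: [608.0, -71.8, 126.5]
ee_rot: [-0.706, 0.708, 0.001, -0.001]
contact_force: [-0.7, 0.3, -1.5]
gripper_width: 9.3
```

play_rows(travel=[[0, 0, 0.015], [0, 0, 0.015], [0, 0, 0.01], [0, 0, 0.004], [0, 0, 0], [0, 0, 0], [0, 0, 0], [0, 0, 0]], rotation=[[0, 0, 0], [0, 0, 0], [0, 0, 0], [0, 0, 0], [0, 0, 0], [0, 0, 0], [0, 0, 0], [0, 0, 0]], grip=[0, 0, 0, 0, 0, 0, 0, 0])

```text
clock: 10.63
position: [609.0, -70.8, 84.9]
ee_rot: [0.707, -0.707, 0.001, -0.001]
contact_force: [0.0, -0.0, -1.0]
gripper_width: 9.3
```

```bash
python3 -c "
from h import *
pose()
saw('scene',609,-71,22,28); pose()"
```

```text
t 10.63 pos [609.  -70.8  84.9] yaw -89.98 tilt [1.8 0.1] F [ 0. -0. -1.] w 9.3
scene cup n 213 ext [38.8 44.8] mid [614.6 -70.2] shank [622.6 -68.2] 126.6
t 10.68 pos [609.  -70.9  84.8] yaw -89.99 tilt [1.6 0.2] F [-0.1  0.1 -1.1] w 9.7
```

play_rows(travel=[[0, 0, 0.003], [0, 0, 0.002], [0, 0, 0.001], [0, 0, 0.001], [0, 0, 0.001], [0, 0, 0.0005], [0, 0, 0], [0, 0, 0], [0, 0, 0]], rotation=[[0, 0, 0], [0, 0, 0], [0, 0, 0], [0, 0, 0], [0, 0, 0], [0, 0, 0], [0, 0, 0], [0, 0, 0], [0, 0, 0]], grip=[0, 0, 0, 0, 0, 0, 0, 0, 0])

```text
clock: 11.43
position: [608.4, -71.2, 76.8]
ee_rot: [0.707, -0.707, 0.0, 0.0]
contact_force: [-3.6, -0.6, 6.4]
gripper_width: 9.2
```

play_rows(travel=[[0, 0, 0], [0, 0, 0], [0, 0, 0], [0, 0, 0], [0, 0, -0.015], [0, 0, -0.03], [0, 0, -0.035], [0, 0, -0.03]], rotation=[[0, 0, 0], [0, 0, 0], [0, 0, 0], [0, 0, 0], [0, 0, 0], [0, 0, 0], [0, 0, 0], [0, 0, 0]], grip=[0.5, 0.5, 0.5, 0.5, 0.5, 0.5, 0.5, 0.5])

```text
clock: 12.1
position: [608.7, -71.1, 186.9]
ee_rot: [0.707, -0.707, 0.0, 0.0]
contact_force: [0.7, 0.1, 0.0]
gripper_width: 42.4
```

play_rows(travel=[[-0.019, 0.0135, 0], [-0.0335, 0.0235, 0], [-0.0335, 0.0235, 0], [-0.0335, 0.0235, 0], [-0.0335, 0.0235, 0], [-0.0335, 0.0235, 0], [-0.0335, 0.0235, 0], [-0.0335, 0.0235, 0], [-0.0335, 0.0235, 0], [-0.0335, 0.0235, 0], [-0.012, 0.0075, 0.02], [0, 0, 0.03]], rotation=[[0, 0, 0], [0, 0, 0], [0, 0, 0], [0, 0, 0], [0, 0, 0], [0, 0, 0], [0, 0, 0], [0, 0, 0], [0, 0, 0], [0, 0, 0], [0, 0, 0], [0, 0, 0]], grip=[0.5, 0.5, 0.5, 0.5, 0.5, 0.5, 0.5, 0.5, 0.5, 0.5, 0.5, 0.5])

```text
clock: 13.1
position: [376.3, 266.4, 137.8]
ee_rot: [0.709, -0.705, -0.001, -0.005]
contact_force: [-0.2, -0.4, 0.2]
gripper_width: 42.9
```

play_rows(travel=[[0, 0, 0], [0, 0, 0], [0, 0, 0]], rotation=[[0, 0, 0], [0, 0, 0], [0, 0, 0]], grip=[0.5, 0.5, 0.5])

```text
clock: 13.35
position: [376.8, 261.7, 136.4]
ee_rot: [-0.707, 0.707, -0.0, 0.001]
contact_force: [0.1, 0.4, -0.7]
gripper_width: 42.8
```

```bash
python3 -c "
from h import *
pose()
saw('scene',609,-71,18,28); saw('top',609,-71,18,28);saw('scene',376,262,0,24); pose()"
```

```text
t 13.35 pos [376.8 261.7 136.4] yaw -90.01 tilt [1.2 0.5] F [ 0.1  0.4 -0.7] w 42.8
scene cup n 444 ext [45.2 44.5] mid [610.6 -70.3] shank [612.4 -70.3] 114.0
top cup n 273 ext [44.  43.6] mid [606.9 -71.8] shank [606.2 -71.2] 113.7
scene cup n 147 ext [35. 34.] mid [377.9 263.9] shank [378.8 262.3] 95.7
t 13.5 pos [377.  261.8 136.7] yaw -90.06 tilt [1.9 2.2] F [ 0.2 -0.1  0.4] w 42.7
```

saw_46 is at about (609,-71), on its mark. Next I'll grip saw_35.

play_rows(travel=[[-0.0003, 0.0008, 0.02], [0, 0, 0.025], [0, 0, 0.02], [0, 0, 0.0135], [0, 0, 0], [0, 0, 0], [0, 0, 0], [0, 0, 0], [0, 0, 0], [0, 0, 0], [0, 0, 0]], rotation=[[0, 0, 0], [0, 0, 0], [0, 0, 0], [0, 0, 0], [0, 0, 0], [0, 0, 0], [0, 0, 0], [0, 0, 0], [0, 0, 0], [0, 0, 0], [0, 0, 0]], grip=[0.5, 0.5, 0.5, 0.5, 0.5, 0.5, 0, 0, 0, 0, 0])

```text
clock: 14.42
position: [375.7, 262.4, 57.9]
ee_rot: [0.707, -0.707, -0.0, -0.001]
contact_force: [-0.7, -0.1, 4.9]
gripper_width: 9.5
```

```bash
python3 -c "
from h import *
pose()
saw('scene',376,262,0,24)"
```

```text
t 14.42 pos [375.7 262.4  57.9] yaw -89.98 tilt [1.4 1.6] F [-0.7 -0.1  4.9] w 9.5
scene cup n 145 ext [34.2 34.2] mid [379.1 263.4] shank [382.4 255.4] 104.9
```

play_rows(travel=[[0, 0, -0.015], [0, 0, -0.03], [0, 0, -0.025], [0.0152, -0.0144, 0], [0.03, -0.0285, 0], [0.03, -0.0285, 0], [0.03, -0.0285, 0], [0.03, -0.0285, 0], [0.03, -0.0285, 0], [0.03, -0.0285, 0], [0.03, -0.0285, 0], [0.02, -0.0195, 0]], rotation=[[0, 0, 0], [0, 0, 0], [0, 0, 0], [0, 0, 0], [0, 0, 0], [0, 0, 0], [0, 0, 0], [0, 0, 0], [0, 0, 0], [0, 0, 0], [0, 0, 0], [0, 0, 0]], grip=[0, 0, 0, 0, 0, 0, 0, 0, 0, 0, 0, 0])

```text
clock: 15.47
position: [610.1, 13.8, 126.1]
ee_rot: [-0.706, 0.708, 0.0, -0.0]
contact_force: [0.1, 0.6, -0.6]
gripper_width: 9.3
```

play_rows(travel=[[0, 0, 0], [0, 0, 0], [0, 0, 0.015], [0, 0, 0.015], [0, 0, 0.01], [0, 0, 0.004], [0, 0, 0], [0, 0, 0], [0, 0, 0], [0, 0, 0]], rotation=[[0, 0, 0], [0, 0, 0], [0, 0, 0], [0, 0, 0], [0, 0, 0], [0, 0, 0], [0, 0, 0], [0, 0, 0], [0, 0, 0], [0, 0, 0]], grip=[0, 0, 0, 0, 0, 0, 0, 0, 0, 0])

```text
clock: 16.3
position: [609.1, 16.9, 83.9]
ee_rot: [0.707, -0.707, 0.0, -0.001]
contact_force: [0.3, -0.0, -1.8]
gripper_width: 9.4
```

```bash
python3 -c "
from h import *
pose()
saw('scene',609,17,22,24); pose()"
```

```text
t 16.3 pos [609.1  16.9  83.9] yaw -89.98 tilt [1.8 0.4] F [ 0.3 -0.  -1.8] w 9.4
scene cup n 132 ext [30.6 21.2] mid [613.2  12.1] shank [615.6   7.3] 126.9
t 16.35 pos [609.   16.8  83.8] yaw -89.98 tilt [1.6 0.3] F [ 0.6 -0.2 -0.8] w 9.4
```

play_rows(travel=[[-0.0003, 0, 0.003], [0, 0, 0.002], [0, 0, 0.001], [0, 0, 0.001], [0, 0, 0.001], [0, 0, 0.0004], [0, 0, 0], [0, 0, 0], [0, 0, 0]], rotation=[[0, 0, 0], [0, 0, 0], [0, 0, 0], [0, 0, 0], [0, 0, 0], [0, 0, 0], [0, 0, 0], [0, 0, 0], [0, 0, 0]], grip=[0, 0, 0, 0, 0, 0, 0, 0, 0])

```text
clock: 17.1
position: [608.5, 16.8, 76.0]
ee_rot: [0.707, -0.707, 0.0, 0.0]
contact_force: [-2.5, -0.6, 6.4]
gripper_width: 9.4
```

play_rows(travel=[[0, 0, 0], [0, 0, 0], [0, 0, 0], [0, 0, 0], [0, 0, -0.015], [0, 0, -0.03], [0, 0, -0.035], [0, 0, -0.03]], rotation=[[0, 0, 0], [0, 0, 0], [0, 0, 0], [0, 0, 0], [0, 0, 0], [0, 0, 0], [0, 0, 0], [0, 0, 0]], grip=[0.5, 0.5, 0.5, 0.5, 0.5, 0.5, 0.5, 0.5])

```text
clock: 17.77
position: [608.7, 16.8, 186.0]
ee_rot: [0.707, -0.707, 0.0, 0.0]
contact_force: [0.6, 0.1, 0.6]
gripper_width: 42.6
```

play_rows(travel=[[0.016, 0.012, 0], [0.03, 0.0225, 0], [0.03, 0.0225, 0], [0.03, 0.0225, 0], [0.03, 0.0225, 0], [0.03, 0.0225, 0], [0.03, 0.0225, 0], [0.03, 0.0225, 0], [0.03, 0.0225, 0], [0.03, 0.022, 0], [0, 0, 0.02], [0, 0, 0.03]], rotation=[[0, 0, 0], [0, 0, 0], [0, 0, 0], [0, 0, 0], [0, 0, 0], [0, 0, 0], [0, 0, 0], [0, 0, 0], [0, 0, 0], [0, 0, 0], [0, 0, 0], [0, 0, 0]], grip=[0.5, 0.5, 0.5, 0.5, 0.5, 0.5, 0.5, 0.5, 0.5, 0.5, 0.5, 0.5])

```text
clock: 18.77
position: [395.6, -271.6, 136.7]
ee_rot: [-0.706, 0.708, -0.004, 0.002]
contact_force: [1.0, 0.2, -0.6]
gripper_width: 42.5
```

play_rows(travel=[[0, 0, 0], [0, 0, 0], [0, 0, 0]], rotation=[[0, 0, 0], [0, 0, 0], [0, 0, 0]], grip=[0.5, 0.5, 0.5])

```text
clock: 19.02
position: [395.6, -269.3, 135.5]
ee_rot: [0.708, -0.707, 0.001, 0.0]
contact_force: [0.4, 0.4, 0.1]
gripper_width: 42.5
```

```bash
python3 -c "
from h import *
pose()
saw('scene',609,17,18,24); saw('top',609,17,18,24);saw('scene',395,-269,0,20); pose()"
```

```text
t 19.02 pos [ 395.6 -269.3  135.5] yaw -89.93 tilt [ 1. -1.] F [0.4 0.4 0.1] w 42.5
scene cup n 224 ext [34.4 34.2] mid [610.7  18.1] shank [612.4  17.5] 114.1
top cup n 135 ext [33.1 32.9] mid [607.   16.6] shank [606.4  16.4] 113.7
scene cup n 83 ext [21.2 23.9] mid [ 397.6 -268.9] shank [ 397.5 -268.4] 95.1
t 19.17 pos [ 395.9 -269.1  135.9] yaw -89.93 tilt [ 2.7 -1.1] F [0.1 0.6 0.5] w 42.5
```

saw_35 is at about (609,17), on its mark. Next I'll grip saw_25.

play_rows(travel=[[0, 0.0008, 0.02], [0, 0, 0.025], [0, 0, 0.02], [0, 0, 0.013], [0, 0, 0], [0, 0, 0], [0, 0, 0], [0, 0, 0], [0, 0, 0], [0, 0, 0], [0, 0, 0]], rotation=[[0, 0, 0], [0, 0, 0], [0, 0, 0], [0, 0, 0], [0, 0, 0], [0, 0, 0], [0, 0, 0], [0, 0, 0], [0, 0, 0], [0, 0, 0], [0, 0, 0]], grip=[0.5, 0.5, 0.5, 0.5, 0.5, 0.5, 0, 0, 0, 0, 0])

```text
clock: 20.08
position: [394.6, -269.4, 57.6]
ee_rot: [0.707, -0.707, 0.001, -0.0]
contact_force: [-0.8, 0.7, 5.0]
gripper_width: 9.0
```

```bash
python3 -c "
from h import *
pose()
saw('scene',395,-269,0,20)"
```

```text
t 20.08 pos [ 394.6 -269.4   57.6] yaw -89.98 tilt [ 2.2 -0.9] F [-0.8  0.7  5. ] w 9.0
scene cup n 79 ext [22.2 23.4] mid [ 399.9 -268.8] shank [ 399.2 -259.5] 104.9
```

play_rows(travel=[[0, 0, -0.015], [0, 0, -0.03], [0, 0, -0.035], [0, 0, -0.035], [0, 0, -0.02], [0, 0, 0]], rotation=[[0, 0, 0], [0, 0, 0], [0, 0, 0], [0, 0, 0], [0, 0, 0], [0, 0, 0]], grip=[0, 0, 0, 0, 0, 0])

```text
clock: 20.63
position: [396.3, -270.2, 196.4]
ee_rot: [0.707, -0.707, 0.005, -0.002]
contact_force: [1.4, 0.1, -0.7]
gripper_width: 9.5
```

play_rows(travel=[[-0.0175, -0.01, 0], [-0.034, -0.0195, 0], [-0.034, -0.0195, 0], [-0.034, -0.0195, 0], [-0.034, -0.0195, 0], [-0.034, -0.0195, 0], [-0.034, -0.0195, 0], [-0.034, -0.0195, 0], [-0.034, -0.0195, 0], [-0.034, -0.0195, 0], [-0.034, -0.0195, 0], [-0.017, -0.01, 0]], rotation=[[0, 0, 0], [0, 0, 0], [0, 0, 0], [0, 0, 0], [0, 0, 0], [0, 0, 0], [0, 0, 0], [0, 0, 0], [0, 0, 0], [0, 0, 0], [0, 0, 0], [0, 0, 0]], grip=[0, 0, 0, 0, 0, 0, 0, 0, 0, 0, 0, 0])

```text
clock: 21.63
position: [609.8, 109.0, 189.5]
ee_rot: [0.708, -0.706, -0.0, 0.001]
contact_force: [0.0, 0.5, -0.9]
gripper_width: 9.4
```

play_rows(travel=[[0, 0, 0], [0, 0, 0], [0, 0, 0], [0, 0, 0]], rotation=[[0, 0, 0], [0, 0, 0], [0, 0, 0], [0, 0, 0]], grip=[0, 0, 0, 0])

```text
clock: 21.97
position: [607.9, 104.3, 190.9]
ee_rot: [-0.707, 0.708, 0.0, -0.001]
contact_force: [0.4, 0.0, -1.3]
gripper_width: 9.4
```

Next, lower it 107 mm and correct by (+0.5, +0.4) mm.

play_rows(travel=[[-0.0004, -0.0008, 0.02], [0, 0, 0.03], [0, 0, 0.03], [0, 0, 0.018], [0, 0, 0.009], [0, 0, 0], [0, 0, 0], [0, 0, 0], [0, 0, 0]], rotation=[[0, 0, 0], [0, 0, 0], [0, 0, 0], [0, 0, 0], [0, 0, 0], [0, 0, 0], [0, 0, 0], [0, 0, 0], [0, 0, 0]], grip=[0, 0, 0, 0, 0, 0, 0, 0, 0])

```text
clock: 22.72
position: [610.7, 106.1, 86.5]
ee_rot: [-0.707, 0.707, -0.001, 0.002]
contact_force: [-0.5, 0.8, -0.9]
gripper_width: 9.6
```

play_rows(travel=[[0, 0, 0.003], [0, 0, 0.002], [0, 0, 0], [0, 0, 0], [0, 0, 0]], rotation=[[0, 0, 0], [0, 0, 0], [0, 0, 0], [0, 0, 0], [0, 0, 0]], grip=[0, 0, 0, 0, 0])

```text
clock: 23.13
position: [609.6, 105.8, 79.5]
ee_rot: [0.707, -0.707, 0.0, 0.0]
contact_force: [0.1, -0.0, -1.4]
gripper_width: 9.5
```

play_rows(travel=[[0.001, 0, 0.001], [0, 0, 0.001], [0, 0, 0.001], [0, 0, 0.001], [0, 0, 0], [0, 0, 0], [0, 0, 0]], rotation=[[0, 0, 0], [0, 0, 0], [0, 0, 0], [0, 0, 0], [0, 0, 0], [0, 0, 0], [0, 0, 0]], grip=[0, 0, 0, 0, 0, 0, 0])

```text
clock: 23.72
position: [609.6, 104.8, 75.7]
ee_rot: [0.707, -0.707, 0.0, -0.0]
contact_force: [-1.2, -0.2, 0.7]
gripper_width: 9.1
```

It is touching now (force went from -1.4 to +0.7 N). I'll release, rise, and clear the view.

play_rows(travel=[[0, 0, 0.0005], [0, 0, 0], [0, 0, 0], [0, 0, 0], [0, 0, 0], [0, 0, 0], [0, 0, -0.015], [0, 0, -0.03], [0, 0, -0.035], [0, 0, -0.03], [0, 0, 0]], rotation=[[0, 0, 0], [0, 0, 0], [0, 0, 0], [0, 0, 0], [0, 0, 0], [0, 0, 0], [0, 0, 0], [0, 0, 0], [0, 0, 0], [0, 0, 0], [0, 0, 0]], grip=[0, 0, 0.5, 0.5, 0.5, 0.5, 0.5, 0.5, 0.5, 0.5, 0.5])

```text
clock: 24.63
position: [613.5, 105.7, 192.6]
ee_rot: [0.708, -0.707, 0.004, -0.006]
contact_force: [1.2, -0.3, 0.5]
gripper_width: 42.8
```

play_rows(travel=[[-0.02, 0.015, 0], [-0.03, 0.025, 0], [-0.03, 0.025, 0], [-0.03, 0.025, 0], [-0.03, 0.025, 0], [-0.03, 0.025, 0], [-0.03, 0.025, 0], [-0.03, 0.025, 0], [0, 0, 0], [0, 0, 0], [0, 0, 0], [0, 0, 0]], rotation=[[0, 0, 0], [0, 0, 0], [0, 0, 0], [0, 0, 0], [0, 0, 0], [0, 0, 0], [0, 0, 0], [0, 0, 0], [0, 0, 0], [0, 0, 0], [0, 0, 0], [0, 0, 0]], grip=[0.5, 0.5, 0.5, 0.5, 0.5, 0.5, 0.5, 0.5, 0.5, 0.5, 0.5, 0.5])

```text
clock: 25.63
position: [420.1, 334.0, 184.8]
ee_rot: [-0.707, 0.708, -0.0, -0.0]
contact_force: [-0.3, -0.2, -0.6]
gripper_width: 42.9
```

Run:
```python
from h import *
pose()
for n in("scene","top"):
    for y in(105,17,-71,-172): d=saw(n,609,y,18,36)
    cv2.imwrite(f"pics/fin_{n}.png",d["image"])
    if n=="top": t=cv2.resize(d["image"][120:190,220:460],(800,233))
    else: s=cv2.resize(d["image"][170:310,160:480],(800,350))
cv2.imwrite("pics/fin.png",np.vstack([t,s]))
```

```text
t 25.63 pos [420.1 334.  184.8] yaw -90.07 tilt [-0.2 -0.4] F [-0.3 -0.2 -0.6] w 42.9
scene cup n 92 ext [22.4 24.4] mid [613. 104.] shank [613.6 103. ] 114.2
scene cup n 225 ext [33.4 34.1] mid [611.1  18.2] shank [612.4  17.5] 113.4
scene cup n 443 ext [45.  44.3] mid [610.6 -70.1] shank [612.4 -70.4] 113.9
scene cup n 777 ext [57.4 56.2] mid [ 610.6 -170.9] shank [ 612.6 -170.6] 113.7
top cup n 52 ext [24.6 23.7] mid [609.2 102.3] shank [607.6 101.7] 114.0
top cup n 135 ext [32.9 32.9] mid [606.9  16.6] shank [606.5  16.2] 114.5
top cup n 271 ext [44.4 44.1] mid [607.1 -71.8] shank [606.3 -71.2] 113.5
top cup n 475 ext [56.2 56.7] mid [ 607.2 -172.3] shank [ 606.8 -171.6] 114.0
```

View pics/fin.png

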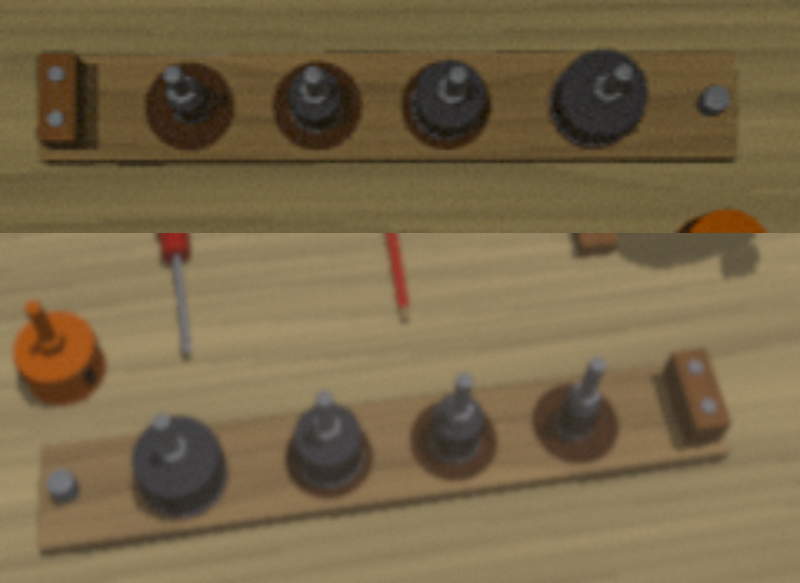

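The order is right and all four stand upright. saw_58, saw_46 and saw_35 are within about 1 mm of their marks. saw_25 is off by about (+1.4, -2.2) mm, so with plenty of time left I'll regrip and recentre it.

play_rows(travel=[[0.015, -0.0127, 0], [0.03, -0.025, 0], [0.03, -0.025, 0], [0.03, -0.025, 0], [0.03, -0.025, 0], [0.03, -0.025, 0], [0.03, -0.025, 0], [0.024, -0.018, 0], [0.012, -0.01, 0], [0, 0, 0], [0, 0, 0], [0, 0, 0]], rotation=[[0, 0, 0], [0, 0, 0], [0, 0, 0], [0, 0, 0], [0, 0, 0], [0, 0, 0], [0, 0, 0], [0, 0, 0], [0, 0, 0], [0, 0, 0], [0, 0, 0], [0, 0, 0]], grip=[0.5, 0.5, 0.5, 0.5, 0.5, 0.5, 0.5, 0.5, 0.5, 0.5, 0.5, 0.5])

```text
clock: 27.03
position: [609.8, 104.1, 184.8]
ee_rot: [0.707, -0.707, -0.0, 0.0]
contact_force: [0.1, 0.1, -0.2]
gripper_width: 43.1
```

play_rows(travel=[[0, 0, 0.015], [0, 0, 0.02], [0, 0, 0.015], [0, 0, 0], [0, 0, 0], [0, 0, 0], [0, 0, 0]], rotation=[[0, 0, 0], [0, 0, 0], [0, 0, 0], [0, 0, 0], [0, 0, 0], [0, 0, 0], [0, 0, 0]], grip=[0.5, 0.5, 0.5, 0.5, 0.5, 0.5, 0.5])

```text
clock: 27.62
position: [611.0, 104.6, 136.6]
ee_rot: [0.707, -0.707, 0.001, -0.001]
contact_force: [-1.5, 0.6, 0.1]
gripper_width: 42.8
```

play_rows(travel=[[0.0014, 0, 0.015], [0, 0, 0.02], [0, 0, 0.015], [0, 0, 0.0095], [0, 0, 0], [0, 0, 0], [0, 0, 0], [0, 0, 0], [0, 0, 0]], rotation=[[0, 0, 0], [0, 0, 0], [0, 0, 0], [0, 0, 0], [0, 0, 0], [0, 0, 0], [0, 0, 0], [0, 0, 0], [0, 0, 0]], grip=[0.5, 0.5, 0.5, 0.5, 0.5, 0.5, 0.5, 0.5, 0.5])

```text
clock: 28.37
position: [610.9, 102.6, 76.6]
ee_rot: [0.707, -0.707, 0.0, -0.001]
contact_force: [0.1, -0.3, 0.0]
gripper_width: 42.9
```

play_rows(travel=[[0, 0, 0], [0, 0, 0], [0, 0, 0], [0, 0, 0], [0, 0, 0], [0, 0, 0]], rotation=[[0, 0, 0], [0, 0, 0], [0, 0, 0], [0, 0, 0], [0, 0, 0], [0, 0, 0]], grip=[0, 0, 0, 0, 0, 0])

```text
clock: 28.87
position: [610.5, 102.4, 75.8]
ee_rot: [0.707, -0.707, 0.0, -0.0]
contact_force: [-0.9, 0.7, 2.2]
gripper_width: 9.7
```

play_rows(travel=[[0, 0, -0.004], [0, 0, 0], [-0.0022, 0.0011, 0], [0, 0, 0], [0, 0, 0], [0, 0, 0], [0, 0, 0.001], [0, 0, 0.001], [0, 0, 0.001], [0, 0, 0.001], [0, 0, 0], [0, 0, 0]], rotation=[[0, 0, 0], [0, 0, 0], [0, 0, 0], [0, 0, 0], [0, 0, 0], [0, 0, 0], [0, 0, 0], [0, 0, 0], [0, 0, 0], [0, 0, 0], [0, 0, 0], [0, 0, 0]], grip=[0, 0, 0, 0, 0, 0, 0, 0, 0, 0, 0, 0])

```text
clock: 29.87
position: [609.2, 104.6, 75.9]
ee_rot: [0.707, -0.707, 0.0, -0.0]
contact_force: [-0.9, -0.5, 1.8]
gripper_width: 9.6
```

play_rows(travel=[[0, 0, 0], [0, 0, 0], [0, 0, 0]], rotation=[[0, 0, 0], [0, 0, 0], [0, 0, 0]], grip=[0, 0, 0])

```text
clock: 30.12
position: [609.2, 104.6, 75.8]
ee_rot: [0.707, -0.707, 0.0, -0.0]
contact_force: [-1.9, -0.5, 3.9]
gripper_width: 9.5
```

The saw is seated at (609.2, 104.6). I'll open fully, wait, then rise slowly and clear.

play_rows(travel=[[0, 0, 0], [0, 0, 0], [0, 0, 0], [0, 0, 0], [0, 0, 0], [0, 0, 0], [0, 0, -0.01], [0, 0, -0.02], [0, 0, -0.03], [0, 0, -0.03], [0, 0, -0.02], [0, 0, 0]], rotation=[[0, 0, 0], [0, 0, 0], [0, 0, 0], [0, 0, 0], [0, 0, 0], [0, 0, 0], [0, 0, 0], [0, 0, 0], [0, 0, 0], [0, 0, 0], [0, 0, 0], [0, 0, 0]], grip=[0.5, 0.5, 0.5, 0.5, 0.5, 0.5, 0.5, 0.5, 0.5, 0.5, 0.5, 0.5])

```text
clock: 31.12
position: [612.2, 105.4, 192.4]
ee_rot: [0.707, -0.707, 0.003, -0.005]
contact_force: [1.2, 0.3, 0.6]
gripper_width: 42.7
```

play_rows(travel=[[-0.02, 0.015, 0], [-0.03, 0.025, 0], [-0.03, 0.025, 0], [-0.03, 0.025, 0], [-0.03, 0.025, 0], [-0.03, 0.025, 0], [-0.03, 0.025, 0], [-0.03, 0.025, 0], [0, 0, 0], [0, 0, 0], [0, 0, 0], [0, 0, 0]], rotation=[[0, 0, 0], [0, 0, 0], [0, 0, 0], [0, 0, 0], [0, 0, 0], [0, 0, 0], [0, 0, 0], [0, 0, 0], [0, 0, 0], [0, 0, 0], [0, 0, 0], [0, 0, 0]], grip=[0.5, 0.5, 0.5, 0.5, 0.5, 0.5, 0.5, 0.5, 0.5, 0.5, 0.5, 0.5])

```text
clock: 32.12
position: [419.6, 333.8, 185.5]
ee_rot: [-0.707, 0.708, -0.0, -0.0]
contact_force: [-0.3, 0.2, -0.2]
gripper_width: 42.5
```

Run:
```python
from h import *
pose()
for n in("scene","top"):
    for y in(105,17,-71,-172): d=saw(n,609,y,18,36)
    if n=="top": t=cv2.resize(d["image"][120:190,220:460],(800,233))
    else: s=cv2.resize(d["image"][170:310,160:480],(800,350))
cv2.imwrite("pics/fin2.png",np.vstack([t,s]))
```

```text
t 32.12 pos [419.6 333.8 185.5] yaw -90.07 tilt [-0.1 -0.3] F [-0.3  0.2 -0.2] w 42.5
scene cup n 88 ext [22.4 24.2] mid [612.2 106.2] shank [613.2 105. ] 113.3
scene cup n 224 ext [34.  34.1] mid [610.5  18.3] shank [612.4  17.5] 113.9
scene cup n 443 ext [44.5 44.3] mid [610.6 -70.1] shank [612.4 -70.5] 113.8
scene cup n 776 ext [57.  56.1] mid [ 610.8 -170.8] shank [ 612.5 -170.6] 113.2
top cup n 49 ext [22.8 24.1] mid [608.4 104.3] shank [607.3 103.6] 114.4
top cup n 132 ext [32.6 32.9] mid [607.   16.6] shank [606.3  16.4] 113.4
top cup n 275 ext [44.8 43.8] mid [607.4 -72. ] shank [606.2 -71.2] 114.9
top cup n 474 ext [55.4 56.5] mid [ 607.3 -172.6] shank [ 606.8 -171.6] 114.7
```

View pics/fin2.png

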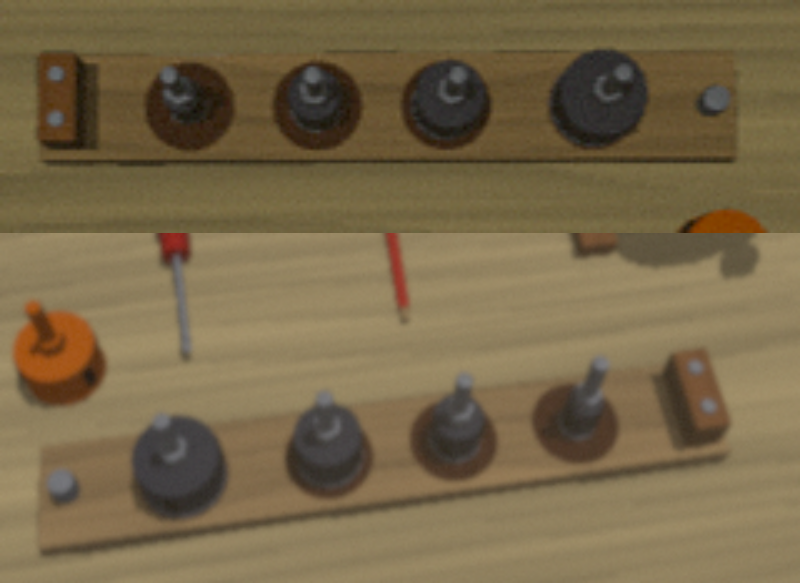

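saw_25 now averages about (610.3, 104.9) against its mark at (609.5, 105). All four are centred and the arm is clear, so I'm handing in.

```bash
python3 -c "
from h import *
workorder.job_done(); pose()"
```

```text
the job is handed in; nothing more can be done
the job is handed in; nothing more can be done
```

All four hole saws are on the rack in the order asked, and the job is handed in. From the stop block to the peg they stand 25, 35, 46, 58. It took about 32 s of robot time.

- **Centring:** In the last check of both camera views, all four stood upright and within about 1 mm of their mark centres. The two cameras disagree by 3–4 mm across the board, so I used their mean.
- **saw_25:** The first placing was about 2.5 mm off centre. I regripped it, shifted it, set it down again and confirmed the new position.
- **Failed call:** One move call was refused because a turn was over the limit. It moved nothing.
- **Forces and look-alikes:** The contact forces I read stayed under 8 N. I did not touch the orange look-alikes or the loose brown block.

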